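# Move the vial carrier to the spare folding hook and fold the empty one away

## Robot

A 7-joint arm with a two-finger parallel gripper is mounted at the origin on the work surface. World frame = base frame: x ahead of the robot, y to its left, z up, the work surface at z = 0. Lengths are in m, angles in rad, forces in N, time in s.
With the tool pointing down it reaches from about 0.425 to 0.875 m from the base axis. Payload 4.7 kg.
Tool frame: the origin (TCP) lies at the very end of the fingers, on their centre line; the grasp point (between the pads) lies 19 mm behind it; z points along the fingers, y is the line along which they close (so a half turn about z gives the same grasp; the last joint's range is limited). The gripper opens to 87 mm and grips with 3 to 60 N. Pads are 19 mm wide; open, the fingers measure 117 mm over their backs; the gripper's body (75 mm by 190 mm) begins 51 mm behind the grasp point.
Start: joints at [1.313, 0.321, -0.07, 1.45, 0.023, 1.371, -0.057], TCP at [0.174, -0.626, 0.223] pointing down, gripper open.
Joint ranges: [-2.86, 2.86], [-0.3, 2.09], [-1.38, 1.24], [0.06, 2.45], [-1.56, 4.7], [0.09, 2.05], [-2.69, 2.69]. Speed limits (rad/s): [2.57, 2.57, 3.14, 3.14, 3.14, 3.14, 3.14].

## Interface

Orientations are given as a rotation vector (axis times angle).
In Python, from bench import ctrl, vision gives the robot as it stands.
- The arm moves only by the tool jog_arm, never from a script. Its argument "increments" is a list of rows, each an object of numbers: "tx", "ty", "tz": the shift along the tool's x, y, z in mm; "wx", "wy", "wz": the turn, a rotation vector about the tool's x, y, z in rad; "gripper": the opening, from 0 (shut) to 1 (fully open). In form: [{"tx": .., "ty": .., "tz": .., "wx": .., "wy": .., "wz": .., "gripper": ..}, ...]. A call has exactly 5 rows; each row is the pose to reach, as a shift and turn from the pose commanded when the call began, along the tool's axes at that moment; what a row does not reach only later rows make up. A row lasts 1/12 s, in which the tool goes at most 41.7 mm and 7.16 degrees, less where a joint would pass 70% of its speed; a pose out of reach is approached as far as the arm can. A call with a gripper value outside its range is refused whole. The fingers move at their own pace and stop on an object; "grip_force" is the grip in N (left out, the last holds). Time passes only in rows, so rows that repeat a pose let the fingers close, or fill a call up. It gives the time, the measured TCP pose, the force, the opening and the grip force at its end, in the units of the state.
- ctrl.get_state(): the state, without advancing time (a new reading comes with each control period).
- vision.get_image(name): name is "scene" or "top" or "wrist"; returns a dict with "color" (400x640x3 uint8, blue, green, red), "fx", "fy", "cx", "cy" (pixels), "extrinsics" (4x4, takes a point from world to camera coordinates). Camera axes: x right, y down, z forward; pixel columns grow to the right and rows downward; lengths in m; the calibration is good to about 2 mm. A picture is of the moment at which its call begins. There is no depth.
- ctrl.close_job(): hands the job in; it is judged then, once.
Trained networks look in the newest picture that a camera, given by its name, has taken for a name from the list of things; names that differ only in an ending like _2 or _b are one class to them, and where a whole thing is asked for, a point or a joint stands for the part that bears it (a point fixed in the world has none). Each returns a list of dicts, best first, with "conf" (0 to 1); they miss things now and then, are a little off and sometimes report something else, mostly with a low value. They report only what shows in the picture. A call takes as long as a camera call.
- vision.spot_in(camera, thing): "bbox" ([left, top, right, bottom] in pixels, round what is visible of it).
The state is a dict: "time": time; "joint_positions": joint angles; "qd": joint speeds; "joint_torque": joint torques, N m; "position": TCP position; "tool_rot": TCP orientation; "ft_force": force on the tool from outside, world axes, zero at the start; "torque": the same for the moment, N m; "grip_width": opening from 0.0 (shut) to 1.0 (fully open); "grip_force": force on a finger pad.
Only numpy, scipy, OpenCV 4.12 (cv2) and the standard library are available. Lean on these libraries where they do the work, as an engineer would, in place of code of your own. Each camera call takes 0.05 s, during which the arm holds its last target. There are 200 camera calls.

## Task

The orange hook has to be out of the way, so move the vial carrier from it to the blue one: first swing the folded blue hook straight out from its panel, then hang the carrier on its arm by the crossbar of its frame, keeping it upright. Finally fold the emptied orange hook flat against its panel, leaving the blue one out with the carrier hanging from it, and leave the other things on the bench where they are.

Things in the scene. Friction and masses are not known exactly. Their poses are not given: they have to be found in the camera images.
- panel_full: White upright panel (12 mm thick, 200 mm wide, top edge 168 mm above the bench) fixed to the bench, carrying the orange folding hook. Origin: on the bench, in the plane of its front face, mid-width. Its x axis points level out of the front face, away from the robot give or take the panel's yaw; y runs along the face, z up.
- hook_full (a joint): Angle of the orange hook arm about its vertical hinge: 0 = folded, parallel to the panel face (stop); 1.57 = straight out from the panel (stop). At the start it is fully out and the vial carrier hangs on it. Turns clockwise seen from above as it grows, stays where left (friction 0.12 N m, 1 N at the pin).
- hook_full_hinge (a point): On the orange hook's hinge axis at the height of the arm's axis, 160 mm above the bench, 32 mm out from the panel face and at the panel's y = -60 mm. Its y axis runs along the arm from hinge to pin, z up. Arm: level rod 12 mm thick, 120 mm from hinge axis to pin axis; folded it points along the panel's +y, out along +x. Hinge barrel 22 mm thick, to 12 mm above the arm's axis.
- hook_full_pin (a point): On the axis of the upright orange pin at the free end of the arm, 26 mm above the arm's axis and 14 mm below the pin's top. The pin is 14 mm in diameter and rises to 40 mm above the arm's axis. It can be pinched from above, or pushed, to swing the arm, and keeps a hung thing from sliding off.
- panel_spare: White upright panel (12 mm thick, 200 mm wide, top edge 168 mm above the bench) fixed to the bench, carrying the blue folding hook. Origin: on the bench, in the plane of its front face, mid-width. Its x axis points level out of the front face, away from the robot give or take the panel's yaw; y runs along the face, z up.
- hook_spare (a joint): Angle of the blue hook arm about its vertical hinge: 0 = folded, parallel to the panel face (stop); 1.57 = straight out from the panel (stop). At the start it is folded or nearly so, and empty. Turns clockwise seen from above as it grows, stays where left (friction 0.12 N m, 1 N at the pin).
- hook_spare_hinge (a point): On the blue hook's hinge axis at the height of the arm's axis, 160 mm above the bench, 32 mm out from the panel face and at the panel's y = -60 mm. Its y axis runs along the arm from hinge to pin, z up. Arm: level rod 12 mm thick, 120 mm from hinge axis to pin axis; folded it points along the panel's +y, out along +x. Hinge barrel 22 mm thick, to 12 mm above the arm's axis.
- hook_spare_pin (a point): On the axis of the upright blue pin at the free end of the arm, 26 mm above the arm's axis and 14 mm below the pin's top. The pin is 14 mm in diameter and rises to 40 mm above the arm's axis. It can be pinched from above, or pushed, to swing the arm, and keeps a hung thing from sliding off.
- carrier_grip (a point): Centre of the black grip block (16 mm along x, 36 mm along y, 40 mm tall) on top of the vial carrier; axes are the carrier's, z up. The carrier (about 0.3 kg, 170 mm tall) is a grey tray of amber vials, 60 mm (x) by 96 mm (y) by 40 mm, under a steel frame of two legs and a crossbar. This point is 150 mm above the tray's underside, 30 mm above the crossbar's underside.
- carrier_bar (a point): Middle of the underside of the level crossbar (14 mm in x, 92 mm in y, 10 mm thick; the grip block stands on it), 120 mm above the tray's underside. Here it rests on the hook arm, 6 mm above the arm's axis. Below it, between the legs and the tray's rim, is a closed window 76 mm wide (y) and 80 mm high through which the arm passes along x, so it goes on and off over the pin end.
- dish: Bystander, to be left alone: clear glass petri dish, 90 mm across, 18 mm tall. Origin at its underside.
- wrench: Bystander, to be left alone: steel spanner, 150 mm long, lying. Origin at its underside.
- column: Bystander, to be left alone: steel column, a rod 18 mm thick and about 150 mm long, lying. Origin at its underside.
- amber: Bystander, to be left alone: amber bottle with blue cap, 70 mm across, 150 mm tall. Origin at its underside.
- clear: Bystander, to be left alone: clear bottle with orange cap, 66 mm across, 130 mm tall. Origin at its underside.
- tipbox: Bystander, to be left alone: blue open compartment box, 120 x 85 x 50 mm. Origin at its underside.
- cup: Bystander, to be left alone: white plastic cup, 70 mm across, 70 mm tall. Origin at its underside.

How it is judged:
By the outcome, as a careful person would: the job done as asked, in the order asked, and still so for the second after the job is handed in, with the robot touching nothing.
It also fails if it takes over 72 s, if anything falls off the work surface, if the arm or the gripper's body presses on something with over 40 N, if the wrist force passes 120 N, or if a joint passes its speed limit or range.

## Working session

There is one attempt and no reset: what is moved stays moved. The work goes in short steps, Python scripts to look and compute and a tool call to move; the robot and the scene stay as the last step left them, time stands still between calls to the robot, and variables do not carry over. Pictures are saved under pics/ and viewed, at most 10 in all, crops included, and the job is handed in when it is done.

Besides the shell and the picture viewer there is one more tool, called after "Emit:" in YAML: its name, and indented under it one key for each argument. jog_arm: Moves the arm, as the interface text tells. Its arguments: {"type":"object","properties":{"increments":{"type":"array"},"grip_force":{"type":"number"}},"required":["increments"]}

```bash
mkdir -p pics; ls; cat > h.py <<'E'
import numpy as np, cv2
from bench import ctrl, vision
from scipy.spatial.transform import Rotation as R
def save(cam,name):
    im=vision.get_image(cam); cv2.imwrite(f'pics/{name}.png',im['color']); return im
def proj(im,p):
    p=np.atleast_2d(p); E=np.array(im['extrinsics']); q=p@E[:3,:3].T+E[:3,3]
    return np.c_[im['fx']*q[:,0]/q[:,2]+im['cx'],im['fy']*q[:,1]/q[:,2]+im['cy']]
def onz(im,u,v,z):
    E=np.array(im['extrinsics']); d=E[:3,:3].T@np.array([(u-im['cx'])/im['fx'],(v-im['cy'])/im['fy'],1]); c=-E[:3,:3].T@E[:3,3]
    return c+d*(z-c[2])/d[2]
E
python3 - <<'E'
from h import *
a=save('top','top0'); b=save('scene','scene0')
np.set_printoptions(precision=3,suppress=True)
for n,i in(('top',a),('scene',b)):
    E=np.array(i['extrinsics']);print(n,i['fx'],-E[:3,:3].T@E[:3,3],E[2,:3])
    for t in['panel_full','panel_spare','hook_full_pin','hook_spare_pin','carrier_grip','amber','clear','tipbox','cup','dish','wrench','column']:
        print(t,[(np.round(d['bbox']).tolist(),round(d['conf'],2)) for d in vision.spot_in(n,t)[:2]])
s=ctrl.get_state();print(s['time'],s['position'],s['tool_rot'],R.from_rotvec(s['tool_rot']).as_matrix())
E
```

```text
pics
top 453.36244464711325 [0.367 0.013 1.388] [ 0.173 -0.01  -0.985]
panel_full [([214.0, 201.0, 298.0, 302.0], 0.76)]
panel_spare [([355.0, 252.0, 437.0, 312.0], 0.8)]
hook_full_pin [([265.0, 201.0, 279.0, 250.0], 0.81)]
hook_spare_pin [([370.0, 250.0, 422.0, 259.0], 0.64)]
carrier_grip [([253.0, 222.0, 292.0, 248.0], 0.8), ([355.0, 147.0, 368.0, 195.0], 0.19)]
amber [([471.0, 200.0, 507.0, 225.0], 0.57)]
clear []
tipbox [([420.0, 158.0, 449.0, 197.0], 0.94), ([266.0, 203.0, 280.0, 258.0], 0.38)]
cup [([194.0, 163.0, 221.0, 190.0], 0.81)]
dish [([314.0, 198.0, 342.0, 224.0], 0.87), ([419.0, 160.0, 450.0, 198.0], 0.55)]
wrench [([273.0, 146.0, 299.0, 188.0], 0.69)]
column [([354.0, 150.0, 366.0, 195.0], 0.5)]
scene 380.78862306399895 [1.286 0.064 1.157] [-0.589 -0.036 -0.807]
panel_full [([344.0, 156.0, 407.0, 202.0], 0.94)]
panel_spare [([238.0, 144.0, 297.0, 185.0], 0.56)]
hook_full_pin [([363.0, 194.0, 364.0, 197.0], 0.58)]
hook_spare_pin [([246.0, 157.0, 284.0, 166.0], 0.57)]
carrier_grip [([347.0, 170.0, 377.0, 212.0], 0.67)]
amber [([165.0, 190.0, 193.0, 225.0], 0.85)]
clear [([448.0, 211.0, 475.0, 241.0], 0.82)]
tipbox [([194.0, 217.0, 232.0, 261.0], 0.91)]
cup [([413.0, 238.0, 431.0, 264.0], 0.61)]
dish [([304.0, 217.0, 329.0, 236.0], 0.9)]
wrench [([337.0, 246.0, 360.0, 279.0], 0.75), ([356.0, 167.0, 368.0, 202.0], 0.43)]
column [([272.0, 237.0, 289.0, 271.0], 0.71), ([193.0, 221.0, 232.0, 261.0], 0.48)]
1.3 [ 0.174 -0.626  0.223] [ 3.113  0.426 -0.   ] [[ 0.963  0.268  0.   ]
 [ 0.268 -0.963 -0.   ]
 [-0.     0.    -1.   ]]
```

```bash
python3 - <<'E'
import cv2,numpy as np
a=cv2.imread('pics/top0.png')[130:330,190:520]
b=cv2.imread('pics/scene0.png')[130:290,150:490]
a=cv2.resize(a,(800,485),interpolation=cv2.INTER_CUBIC)
b=cv2.resize(b,(800,376),interpolation=cv2.INTER_CUBIC)
cv2.imwrite('pics/a0.png',a);cv2.imwrite('pics/b0.png',b)
E
```

```text
(no output)
```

View pics/a0.png

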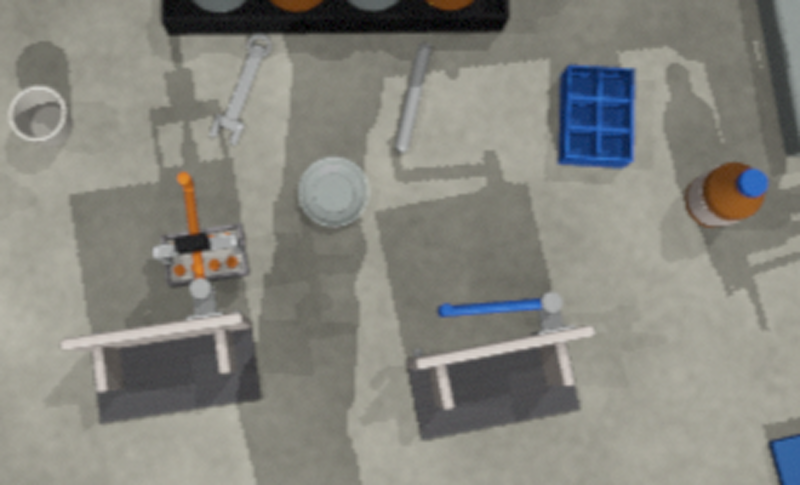

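View pics/b0.png

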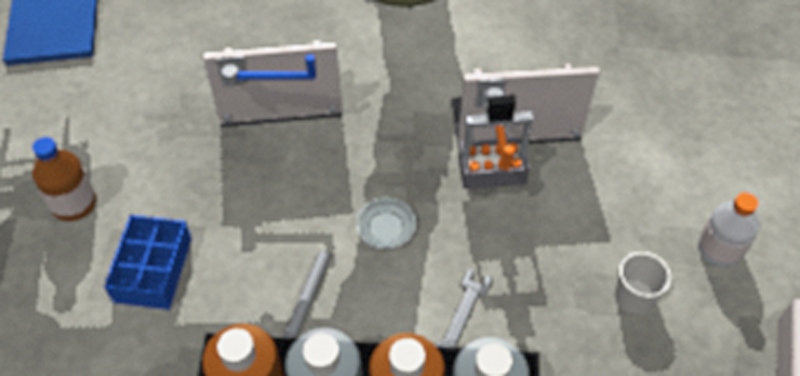

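```bash
python3 - <<'E'
from h import *
np.set_printoptions(precision=4,suppress=True)
a=vision.get_image('top');b=vision.get_image('scene')
sa=lambda u,v:(190+(u+.5)/800*330-.5,130+(v+.5)/485*200-.5)
sb=lambda u,v:(150+(u+.5)/800*340-.5,130+(v+.5)/376*160-.5)
def pr(n,im,p,z):print(n,np.round(p,1),onz(im,*p,z))
for n,p,z in[('Opin',(184,178),.2),('Ohinge',(200,288),.172),('Bpin',(445,310),.2),('Bhinge',(552,302),.172),('grip',(191,243),.21),
 ('OpL',(62,342),.168),('OpR',(240,317),.168),('BpL',(418,359),.168),('BpR',(592,327),.168),('dish',(333,192),.018)]:
    pr(n,a,sa(*p),z)
print()
for n,p,z in[('Opin',(509,149),.2),('Ohinge',(494,94),.172),('Bpin',(310,59),.2),('Bhinge',(229,71),.172),('grip',(501,97),.21),
 ('OpR',(465,80),.168),('OpL',(598,70),.168),('BpR',(207,56),.168),('BpL',(336,46),.168)]:
    pr(n,b,sb(*p),z)
# colour blobs
for n,im in(('top',a),('scene',b)):
    hsv=cv2.cvtColor(im['color'],cv2.COLOR_BGR2HSV)
    for c,lo,hi,box in(('o',(5,150,90),(20,255,255),{'top':(255,195,285,262),'scene':(345,165,380,205)}[n]),('b',(105,150,60),(125,255,255),{'top':(365,245,430,265),'scene':(240,150,290,170)}[n])):
        m=cv2.inRange(hsv,lo,hi)[box[1]:box[3],box[0]:box[2]]
        print(n,c,box);print('\n'.join(''.join('#' if x else '.' for x in r) for r in m))
E
```

```text
Opin [265.6 203.1] [0.5726 0.169  0.2   ]
Ohinge [272.2 248.5] [0.4543 0.1537 0.172 ]
Bpin [373.3 257.5] [ 0.4255 -0.1128  0.2   ]
Bhinge [417.4 254.2] [ 0.4342 -0.234   0.172 ]
grip [268.5 229.9] [0.4999 0.1594 0.21  ]
OpL [215.3 270.7] [0.3975 0.3046 0.168 ]
OpR [288.7 260.4] [0.4222 0.1099 0.168 ]
BpL [362.1 277.7] [ 0.3742 -0.085   0.168 ]
BpR [433.9 264.6] [ 0.4065 -0.2777  0.168 ]
dish [327.1 208.9] [0.5841 0.005  0.018 ]

Opin [366.  193.1] [0.5714 0.1706 0.2   ]
Ohinge [359.7 169.7] [0.4536 0.1536 0.172 ]
Bpin [281.5 154.8] [ 0.4279 -0.1121  0.2   ]
Bhinge [247.  159.9] [ 0.4335 -0.2325  0.172 ]
grip [362.6 171. ] [0.4905 0.1597 0.21  ]
OpR [347.3 163.8] [0.4262 0.1119 0.168 ]
OpL [403.9 159.5] [0.3949 0.3063 0.168 ]
BpR [237.7 153.5] [ 0.4027 -0.2714  0.168 ]
BpL [292.5 149.3] [ 0.3708 -0.0822  0.168 ]
top o (255, 195, 285, 262)
..............................
..............................
..............................
..............................
..............................
..............................
..........##..................
.........####.................
..
[... 4991 characters left out ...]
...........................###.......
.........................................##.......
.........................................##.......
.........................................###......
............##...........................###......
...........#################################......
...........#################################......
...........#####..................................
..................................................
..................................................
..................................................
..................................................
..................................................
..................................................
```

```bash
cat >> h.py <<'E'
def plan(*wps,start=None):
    """wps: (x,y,z,az of tool y in deg); prints jog increments for each, tool down"""
    if start is None:
        s=ctrl.get_state(); y=R.from_rotvec(s['tool_rot']).as_matrix()[:,1]
        start=(*s['position'],np.degrees(np.arctan2(y[1],y[0])))
        print('now',round(s['time'],2),np.round(start,4),'F',np.round(s['ft_force'],1),'w',round(s['grip_width'],3),round(s['grip_force'],1),'q7',round(s['joint_positions'][6],2))
    p=start
    for w in wps:
        a=np.radians(p[3]); d=np.array(w[:3])-p[:3]
        print('tx %.0f ty %.0f tz %.0f wz %.3f'%(1e3*(-np.sin(a)*d[0]+np.cos(a)*d[1]),1e3*(np.cos(a)*d[0]+np.sin(a)*d[1]),-1e3*d[2],np.radians(p[3]-w[3])))
        p=w
E
python3 - <<'E'
from h import *
plan((.29,-.46,.26,-40),(.40,-.29,.26,-6),(.427,-.1125,.26,3.5))
E
```

```text
now 1.4 [  0.1745  -0.6262   0.2226 -74.4249] F [-0.4  0.1 -0.4] w 0.997 0.0 q7 -0.06
tx 156 ty -129 tz -37 wz -0.601
tx 201 ty -25 tz -0 wz -0.593
tx 179 ty 8 tz -0 wz -0.166
```

Emit:
jog_arm:
  increments:
    - {"tx":31,"ty":-26,"tz":-7,"wz":-0.12,"gripper":0.55}
    - {"tx":62,"ty":-52,"tz":-15,"wz":-0.24,"gripper":0.55}
    - {"tx":94,"ty":-77,"tz":-22,"wz":-0.36,"gripper":0.55}
    - {"tx":125,"ty":-103,"tz":-30,"wz":-0.48,"gripper":0.55}
    - {"tx":156,"ty":-129,"tz":-37,"wz":-0.6,"gripper":0.55}

```text
validation failed for argument at $.in...
```

Emit:
jog_arm:
  increments:
    - {"tx":40,"ty":-5,"tz":0,"wz":-0.12,"gripper":0.55}
    - {"tx":80,"ty":-10,"tz":0,"wz":-0.24,"gripper":0.55}
    - {"tx":120,"ty":-15,"tz":0,"wz":-0.36,"gripper":0.55}
    - {"tx":160,"ty":-20,"tz":0,"wz":-0.48,"gripper":0.55}
    - {"tx":201,"ty":-25,"tz":0,"wz":-0.593,"gripper":0.55}

```text
validation failed for argument at $.in...
```

Emit:
jog_arm:
  increments:
    - {"tx":40,"ty":2,"tz":0,"wz":-0.04,"gripper":0.55}
    - {"tx":80,"ty":4,"tz":0,"wz":-0.08,"gripper":0.55}
    - {"tx":120,"ty":6,"tz":0,"wz":-0.12,"gripper":0.55}
    - {"tx":160,"ty":8,"tz":0,"wz":-0.166,"gripper":0.55}
    - {"tx":179,"ty":8,"tz":0,"wz":-0.166,"gripper":0.55}

```text
validation failed for argument at $.in...
```

```bash
python3 - <<'E'
from h import *
w=save('wrist','w1')
plan((.427,-.1125,.177,3.5))
E=np.array(w['extrinsics']);print(-E[:3,:3].T@E[:3,3],E[2,:3])
print(proj(w,[[.4267,-.1125,.2],[.434,-.2333,.172],[.4267,-.1125,.166]]))
for t in['hook_spare_pin','hook_spare_hinge','panel_spare']:print(t,vision.spot_in('wrist',t)[:2])
E
```

```text
now 1.45 [  0.1745  -0.6262   0.2226 -74.4294] F [0.8 0.3 0.2] w 1.0 0.0 q7 -0.06
tx 381 ty -427 tz 46 wz -1.360
[ 0.24556151 -0.60542861  0.38382662] [-0.26177537 -0.07323544 -0.96234621]
[[-1137.93697354  -978.60919744]
 [ -453.87524553  -622.97924241]
 [ -760.20955971  -696.32547827]]
hook_spare_pin []
hook_spare_hinge []
panel_spare []
```

View pics/w1.png

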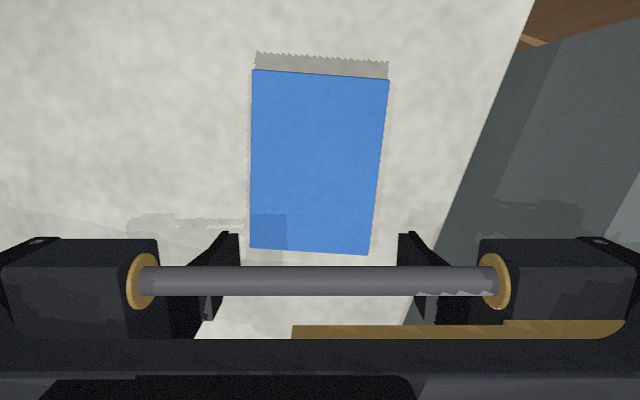

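The wrist picture shows only the bench: a blue mat around (320,160), with the gripper across the bottom from about row 240. The moves were refused, so I'll retry with every key filled in.

Emit:
jog_arm:
  increments:
    - {"tx":31,"ty":-26,"tz":-7,"wx":0,"wy":0,"wz":-0.12,"gripper":0.55}
    - {"tx":62,"ty":-52,"tz":-15,"wx":0,"wy":0,"wz":-0.24,"gripper":0.55}
    - {"tx":94,"ty":-77,"tz":-22,"wx":0,"wy":0,"wz":-0.36,"gripper":0.55}
    - {"tx":125,"ty":-103,"tz":-30,"wx":0,"wy":0,"wz":-0.48,"gripper":0.55}
    - {"tx":156,"ty":-129,"tz":-37,"wx":0,"wy":0,"wz":-0.6,"gripper":0.55}

```text
time: 2.02
position: [0.2911, -0.4583, 0.2601]
tool_rot: [2.843, 1.334, -0.0]
ft_force: [0.8, -0.5, 0.1]
grip_width: 0.704
grip_force: 0.0
```

Emit:
jog_arm:
  increments:
    - {"tx":40,"ty":-5,"tz":0,"wx":0,"wy":0,"wz":-0.12,"gripper":0.55}
    - {"tx":80,"ty":-10,"tz":0,"wx":0,"wy":0,"wz":-0.24,"gripper":0.55}
    - {"tx":120,"ty":-15,"tz":0,"wx":0,"wy":0,"wz":-0.36,"gripper":0.55}
    - {"tx":160,"ty":-20,"tz":0,"wx":0,"wy":0,"wz":-0.48,"gripper":0.55}
    - {"tx":201,"ty":-25,"tz":0,"wx":0,"wy":0,"wz":-0.593,"gripper":0.55}

```text
time: 2.43
position: [0.4009, -0.2885, 0.2599]
tool_rot: [2.33, 2.106, -0.001]
ft_force: [0.7, -1.1, -0.4]
grip_width: 0.557
grip_force: 0.0
```

Emit:
jog_arm:
  increments:
    - {"tx":40,"ty":2,"tz":0,"wx":0,"wy":0,"wz":-0.04,"gripper":0.55}
    - {"tx":80,"ty":4,"tz":0,"wx":0,"wy":0,"wz":-0.08,"gripper":0.55}
    - {"tx":120,"ty":6,"tz":0,"wx":0,"wy":0,"wz":-0.12,"gripper":0.55}
    - {"tx":160,"ty":8,"tz":0,"wx":0,"wy":0,"wz":-0.166,"gripper":0.55}
    - {"tx":179,"ty":8,"tz":0,"wx":0,"wy":0,"wz":-0.166,"gripper":0.55}

```text
time: 2.85
position: [0.428, -0.1072, 0.26]
tool_rot: [2.144, 2.295, 0.001]
ft_force: [-0.4, 1.1, -0.4]
grip_width: 0.547
grip_force: 0.0
```

```bash
python3 - <<'E'
from h import *
w=save('wrist','w2')
plan((.427,-.1125,.177,3.5))
E=np.array(w['extrinsics']);print(-E[:3,:3].T@E[:3,3],E[2,:3])
print(proj(w,[[.4267,-.1125,.2],[.434,-.2333,.172],[.4267,-.1125,.166]]))
for t in['hook_spare_pin','hook_spare_hinge','panel_spare']:print(t,vision.spot_in('wrist',t)[:2])
E
```

```text
now 2.9 [ 0.4284 -0.105   0.2602  4.017 ] F [1.2 3.1 0.4] w 0.547 0.0 q7 0.34
tx -7 ty -2 tz 83 wz 0.009
[ 0.42239277 -0.03240943  0.42127765] [ 0.01892113 -0.27084125 -0.96243805]
[[316.31862249 222.66533219]
 [315.66801168 335.80630029]
 [316.5045778  208.81678057]]
hook_spare_pin [{'bbox': [303.0, 202.8, 323.6, 323.8], 'conf': 0.91}]
hook_spare_hinge [{'bbox': [302.8, 200.8, 325.7, 326.5], 'conf': 0.65}]
panel_spare [{'bbox': [202.6, 146.8, 323.9, 327.6], 'conf': 0.9}, {'bbox': [304.5, 202.4, 323.8, 326.2], 'conf': 0.35}]
```

View pics/w2.png

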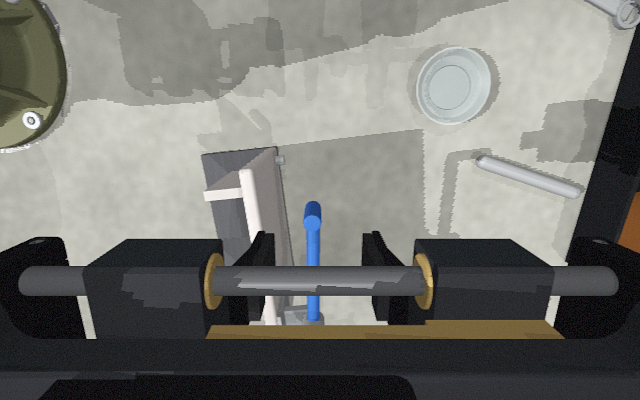

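The wrist view shows the blue pin top near (313,221), where the prediction was (316,223). That puts x at about 0.425. I'll descend and pinch.

Emit:
jog_arm:
  increments:
    - {"tx":-7,"ty":-3,"tz":20,"wx":0,"wy":0,"wz":0,"gripper":0.55}
    - {"tx":-7,"ty":-3,"tz":50,"wx":0,"wy":0,"wz":0,"gripper":0.55}
    - {"tx":-7,"ty":-3,"tz":75,"wx":0,"wy":0,"wz":0,"gripper":0.55}
    - {"tx":-7,"ty":-3,"tz":83,"wx":0,"wy":0,"wz":0,"gripper":0.55}
    - {"tx":-7,"ty":-3,"tz":83,"wx":0,"wy":0,"wz":0,"gripper":0.4}
  grip_force: 15

```text
time: 3.47
position: [0.4228, -0.121, 0.1745]
tool_rot: [-2.154, -2.281, 0.002]
ft_force: [-0.4, 1.3, 0.2]
grip_width: 0.525
grip_force: 0.0
```

Emit:
jog_arm:
  increments:
    - {"tx":0,"ty":0,"tz":0,"wx":0,"wy":0,"wz":0,"gripper":0}
    - {"tx":0,"ty":0,"tz":0,"wx":0,"wy":0,"wz":0,"gripper":0}
    - {"tx":0,"ty":0,"tz":0,"wx":0,"wy":0,"wz":0,"gripper":0}
    - {"tx":0,"ty":0,"tz":0,"wx":0,"wy":0,"wz":0,"gripper":0}
    - {"tx":0,"ty":0,"tz":0,"wx":0,"wy":0,"wz":0,"gripper":0}

```text
time: 3.88
position: [0.4252, -0.1203, 0.1774]
tool_rot: [2.153, 2.286, 0.0]
ft_force: [0.0, -0.3, -0.2]
grip_width: 0.182
grip_force: 0.0
```

```bash
cat >> h.py <<'E'
def arc(h,r,a0,a1,s,n,t0=None):
    """pin on circle about h from azimuth a0 to a1 (deg) as n rows; tool yaw shift t0->.. follows arc"""
    st=ctrl.get_state(); y=R.from_rotvec(st['tool_rot']).as_matrix()[:,1]; t=np.arctan2(y[1],y[0])
    p=np.array(st['position'][:2])
    for k in range(1,n+1):
        a=np.radians(a0+(a1-a0)*k/n); q=np.array(h)+r*np.array([np.cos(a),np.sin(a)]); d=q-p
        m=(k-1)//5
        if (k-1)%5==0 and k>1: p=pl; t=tl; d=q-p
        dt=-(np.radians(a1-a0)*k/n)-( -np.radians(a1-a0)*(m*5)/n)
        print(m,'tx %.1f ty %.1f wz %.3f'%(1e3*(-np.sin(t)*d[0]+np.cos(t)*d[1]),1e3*(np.cos(t)*d[0]+np.sin(t)*d[1]),dt*s))
        if k%5==0: pl=q; tl=t-dt*s
E
python3 - <<'E'
from h import *
plan()
s=ctrl.get_state(); h=np.array([.434,-.2333]); d=s['position'][:2]-h; a=np.degrees(np.arctan2(d[1],d[0])); print(np.linalg.norm(d),a)
arc(h,.12,a,9.5,1,15)
E
```

```text
now 3.88 [ 0.4252 -0.1203  0.1774  3.4399] F [ 0.  -0.3 -0.2] w 0.182 0.0 q7 0.33
0.11336795056420927 94.4552146470419
0 tx 6.3 ty 11.7 wz 0.099
0 tx 4.7 ty 23.5 wz 0.198
0 tx 2.0 ty 35.0 wz 0.297
0 tx -1.8 ty 46.3 wz 0.395
0 tx -6.7 ty 57.1 wz 0.494
1 tx -0.4 ty 11.9 wz 0.099
1 tx -1.9 ty 23.6 wz 0.198
1 tx -4.6 ty 35.2 wz 0.297
1 tx -8.4 ty 46.4 wz 0.395
1 tx -13.4 ty 57.2 wz 0.494
2 tx -0.4 ty 11.9 wz 0.099
2 tx -1.9 ty 23.6 wz 0.198
2 tx -4.6 ty 35.2 wz 0.297
2 tx -8.4 ty 46.4 wz 0.395
2 tx -13.4 ty 57.2 wz 0.494
```

The TCP sits 7 mm short along the arm, because my shift was computed while the arm was still settling. I'll shift while the fingers are still loose, then close.

Emit:
jog_arm:
  increments:
    - {"tx":7,"ty":0,"tz":0,"wx":0,"wy":0,"wz":0,"gripper":0.25}
    - {"tx":7,"ty":0,"tz":0,"wx":0,"wy":0,"wz":0,"gripper":0.1}
    - {"tx":7,"ty":0,"tz":0,"wx":0,"wy":0,"wz":0,"gripper":0}
    - {"tx":7,"ty":0,"tz":0,"wx":0,"wy":0,"wz":0,"gripper":0}
    - {"tx":7,"ty":0,"tz":0,"wx":0,"wy":0,"wz":0,"gripper":0}
  grip_force: 15

```text
time: 4.3
position: [0.4242, -0.1125, 0.1767]
tool_rot: [-2.153, -2.287, -0.001]
ft_force: [0.2, 1.8, 1.3]
grip_width: 0.151
grip_force: 15.0
```

```bash
python3 - <<'E'
from h import *
plan()
s=ctrl.get_state(); h=np.array([.434,-.2333]); d=s['position'][:2]-h; a=np.degrees(np.arctan2(d[1],d[0])); print(np.linalg.norm(d),a)
arc(h,.12,a,9.5,1,15)
E
```

```text
now 4.3 [ 0.4242 -0.1125  0.1767  3.4631] F [0.2 1.8 1.3] w 0.151 15.0 q7 0.32
0.12115970883484412 94.61998859094714
0 tx -1.5 ty 11.9 wz 0.099
0 tx -3.0 ty 23.7 wz 0.198
0 tx -5.7 ty 35.3 wz 0.297
0 tx -9.5 ty 46.5 wz 0.396
0 tx -14.4 ty 57.3 wz 0.495
1 tx -0.3 ty 11.9 wz 0.099
1 tx -1.9 ty 23.7 wz 0.198
1 tx -4.5 ty 35.2 wz 0.297
1 tx -8.4 ty 46.5 wz 0.396
1 tx -13.3 ty 57.3 wz 0.495
2 tx -0.3 ty 11.9 wz 0.099
2 tx -1.9 ty 23.7 wz 0.198
2 tx -4.5 ty 35.2 wz 0.297
2 tx -8.4 ty 46.5 wz 0.396
2 tx -13.3 ty 57.3 wz 0.495
```

Emit:
jog_arm:
  increments:
    - {"tx":-0.5,"ty":11.9,"tz":0,"wx":0,"wy":0,"wz":0.1,"gripper":0}
    - {"tx":-2,"ty":23.7,"tz":0,"wx":0,"wy":0,"wz":0.2,"gripper":0}
    - {"tx":-4.7,"ty":35.3,"tz":0,"wx":0,"wy":0,"wz":0.3,"gripper":0}
    - {"tx":-8.5,"ty":46.5,"tz":0,"wx":0,"wy":0,"wz":0.4,"gripper":0}
    - {"tx":-13.5,"ty":57.3,"tz":0,"wx":0,"wy":0,"wz":0.5,"gripper":0}

```text
time: 4.72
position: [0.4827, -0.1233, 0.1767]
tool_rot: [2.656, 1.677, -0.001]
ft_force: [-1.2, 0.2, 2.1]
grip_width: 0.157
grip_force: 15.0
```

Emit:
jog_arm:
  increments:
    - {"tx":-0.3,"ty":11.9,"tz":0,"wx":0,"wy":0,"wz":0.1,"gripper":0}
    - {"tx":-1.9,"ty":23.7,"tz":0,"wx":0,"wy":0,"wz":0.2,"gripper":0}
    - {"tx":-4.5,"ty":35.3,"tz":0,"wx":0,"wy":0,"wz":0.3,"gripper":0}
    - {"tx":-8.4,"ty":46.5,"tz":0,"wx":0,"wy":0,"wz":0.4,"gripper":0}
    - {"tx":-13.3,"ty":57.3,"tz":0,"wx":0,"wy":0,"wz":0.5,"gripper":0}

```text
time: 5.13
position: [0.5289, -0.1603, 0.1766]
tool_rot: [2.988, 0.967, -0.001]
ft_force: [-1.9, -0.7, 2.2]
grip_width: 0.155
grip_force: 15.0
```

```bash
python3 - <<'E'
from h import *
plan()
s=ctrl.get_state(); h=np.array([.434,-.2333]); d=s['position'][:2]-h; a=np.degrees(np.arctan2(d[1],d[0])); print(np.linalg.norm(d),a)
arc(h,.12,a,9.5,1,5)
E
```

```text
now 5.13 [  0.5289  -0.1603   0.1766 -54.1276] F [-1.9 -0.7  2.2] w 0.155 15.0 q7 -0.79
0.11969735322074193 37.557941720690586
0 tx 0.1 ty 11.7 wz 0.098
0 tx -1.3 ty 23.4 wz 0.196
0 tx -3.8 ty 34.9 wz 0.294
0 tx -7.4 ty 46.1 wz 0.392
0 tx -12.1 ty 56.8 wz 0.490
```

Emit:
jog_arm:
  increments:
    - {"tx":-0.2,"ty":11.7,"tz":0,"wx":0,"wy":0,"wz":0.1,"gripper":0}
    - {"tx":-1.6,"ty":23.4,"tz":0,"wx":0,"wy":0,"wz":0.2,"gripper":0}
    - {"tx":-4,"ty":34.9,"tz":0,"wx":0,"wy":0,"wz":0.3,"gripper":0}
    - {"tx":-7.6,"ty":46.1,"tz":0,"wx":0,"wy":0,"wz":0.4,"gripper":0}
    - {"tx":-12.3,"ty":57,"tz":0,"wx":0,"wy":0,"wz":0.48,"gripper":0}

```text
time: 5.55
position: [0.552, -0.2135, 0.1766]
tool_rot: [-3.133, -0.229, 0.001]
ft_force: [-3.0, 10.1, 4.6]
grip_width: 0.153
grip_force: 15.1
```

Emit:
jog_arm:
  increments:
    - {"tx":0,"ty":1,"tz":0,"wx":0,"wy":0,"wz":0,"gripper":0}
    - {"tx":0,"ty":2,"tz":0,"wx":0,"wy":0,"wz":0,"gripper":0}
    - {"tx":0,"ty":3,"tz":0,"wx":0,"wy":0,"wz":0,"gripper":0}
    - {"tx":0,"ty":3,"tz":0,"wx":0,"wy":0,"wz":0,"gripper":0}
    - {"tx":0,"ty":3,"tz":0,"wx":0,"wy":0,"wz":0,"gripper":0}

```text
time: 5.97
position: [0.5518, -0.2132, 0.1765]
tool_rot: [-3.129, -0.239, 0.004]
ft_force: [-3.2, 5.9, 4.9]
grip_width: 0.153
grip_force: 15.0
```

```bash
python3 - <<'E'
from h import *
plan()
s=ctrl.get_state(); h=np.array([.434,-.2333]); d=s['position'][:2]-h; a=np.degrees(np.arctan2(d[1],d[0])); print(np.linalg.norm(d),a)
E
```

```text
now 5.97 [  0.5518  -0.2132   0.1765 -81.2775] F [-3.2  5.9  4.9] w 0.153 15.0 q7 -1.2
0.11954924205230352 9.699995441804358
```

Emit:
jog_arm:
  increments:
    - {"tx":0,"ty":-3,"tz":0,"wx":0,"wy":0,"wz":0,"gripper":0.5}
    - {"tx":0,"ty":-3,"tz":0,"wx":0,"wy":0,"wz":0,"gripper":0.5}
    - {"tx":0,"ty":-3,"tz":-20,"wx":0,"wy":0,"wz":0,"gripper":0.8}
    - {"tx":0,"ty":-3,"tz":-60,"wx":0,"wy":0,"wz":0,"gripper":0.8}
    - {"tx":0,"ty":-3,"tz":-83,"wx":0,"wy":0,"wz":0,"gripper":0.8}

```text
time: 6.38
position: [0.5526, -0.2138, 0.262]
tool_rot: [3.131, 0.236, 0.003]
ft_force: [1.4, 0.6, 1.0]
grip_width: 0.451
grip_force: 0.0
```

```bash
python3 - <<'E'
from h import *
plan((.515,-.03,.26,-82),(.498,.15,.26,-82))
E
```

```text
now 6.38 [  0.5526  -0.2138   0.262  -81.3962] F [1.4 0.6 1. ] w 0.451 0.0 q7 -1.18
tx -10 ty -187 tz 2 wz 0.011
tx 8 ty -181 tz -0 wz 0.000
```

Emit:
jog_arm:
  increments:
    - {"tx":-2,"ty":-30,"tz":0,"wx":0,"wy":0,"wz":0,"gripper":0.8}
    - {"tx":-4,"ty":-70,"tz":0,"wx":0,"wy":0,"wz":0.01,"gripper":0.8}
    - {"tx":-6,"ty":-110,"tz":0,"wx":0,"wy":0,"wz":0.01,"gripper":0.8}
    - {"tx":-8,"ty":-150,"tz":0,"wx":0,"wy":0,"wz":0.01,"gripper":0.8}
    - {"tx":-10,"ty":-187,"tz":0,"wx":0,"wy":0,"wz":0.01,"gripper":0.8}

```text
time: 6.8
position: [0.5136, -0.028, 0.2595]
tool_rot: [3.133, 0.221, 0.001]
ft_force: [0.3, 0.8, 0.4]
grip_width: 0.772
grip_force: 0.0
```

Emit:
jog_arm:
  increments:
    - {"tx":2,"ty":-40,"tz":0,"wx":0,"wy":0,"wz":0,"gripper":0.8}
    - {"tx":4,"ty":-80,"tz":0,"wx":0,"wy":0,"wz":0,"gripper":0.8}
    - {"tx":6,"ty":-120,"tz":0,"wx":0,"wy":0,"wz":0,"gripper":0.8}
    - {"tx":8,"ty":-160,"tz":0,"wx":0,"wy":0,"wz":0,"gripper":0.8}
    - {"tx":8,"ty":-181,"tz":0,"wx":0,"wy":0,"wz":0,"gripper":0.8}

```text
time: 7.22
position: [0.4956, 0.1561, 0.2599]
tool_rot: [-3.132, -0.229, -0.003]
ft_force: [-0.1, 0.9, 0.6]
grip_width: 0.803
grip_force: 0.0
```

```bash
python3 - <<'E'
from h import *
w=save('wrist','w3');a=save('top','top3')
plan((.498,.160,.18,-82))
P=[[.498,.160,.216],[.572,.170,.2],[.454,.1537,.172],[.5518,-.2132,.2],[.434,-.2333,.172]]
print(proj(w,P).round(1).tolist(),proj(a,P).round(1).tolist())
for c in('wrist','top'):
  for t in['carrier_grip','hook_full_pin']:print(c,t,vision.spot_in(c,t)[:2])
cv2.imwrite('pics/w3t.png',np.hstack([cv2.resize(w['color'],(520,325)),cv2.resize(a['color'][190:290,355:441],(280,325))]))
E
```

```text
now 7.32 [  0.4955   0.156    0.2599 -81.4452] F [-0.3  0.4 -0.4] w 0.805 0.0 q7 -1.82
tx 3 ty -4 tz 80 wz 0.010
[[314.1, 218.0], [315.3, 103.8], [314.7, 250.6], [832.4, 212.3], [730.9, 327.3]] [[268.0, 230.4], [265.2, 203.3], [272.2, 248.6], [409.6, 209.2], [417.1, 254.3]]
wrist carrier_grip [{'bbox': [256.9, 146.2, 370.7, 227.2], 'conf': 0.75}, {'bbox': [416.0, 79.8, 485.8, 152.5], 'conf': 0.64}]
wrist hook_full_pin [{'bbox': [333.0, 0.3, 376.0, 47.6], 'conf': 0.68}]
top carrier_grip [{'bbox': [276.2, 224.7, 294.4, 243.4], 'conf': 0.6}, {'bbox': [353.7, 211.0, 434.9, 311.6], 'conf': 0.46}]
top hook_full_pin [{'bbox': [405.8, 206.0, 418.7, 259.1], 'conf': 0.2}]
```

View pics/w3t.png

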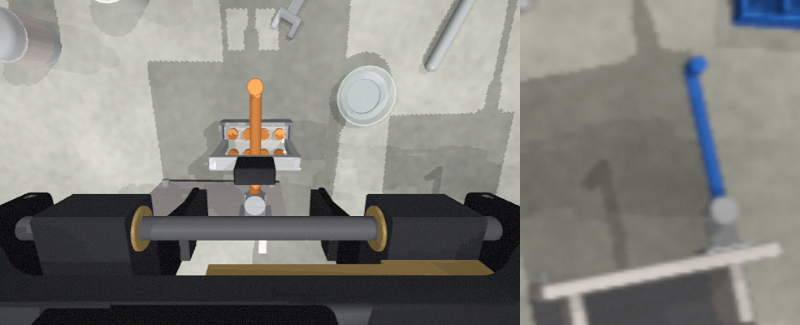

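The blue hook is straight out, pin at (697,65) in the right inset. The carrier's grip block sits between the fingers at about (254,176) in the left inset, as predicted. I'll descend and grip.

Emit:
jog_arm:
  increments:
    - {"tx":3,"ty":-4,"tz":10,"wx":0,"wy":0,"wz":0.01,"gripper":0.8}
    - {"tx":3,"ty":-4,"tz":40,"wx":0,"wy":0,"wz":0.01,"gripper":0.8}
    - {"tx":3,"ty":-4,"tz":65,"wx":0,"wy":0,"wz":0.01,"gripper":0.8}
    - {"tx":3,"ty":-4,"tz":78,"wx":0,"wy":0,"wz":0.01,"gripper":0.8}
    - {"tx":3,"ty":-4,"tz":78,"wx":0,"wy":0,"wz":0.01,"gripper":0.8}
  grip_force: 30

```text
time: 7.93
position: [0.4975, 0.1528, 0.1784]
tool_rot: [3.134, 0.201, -0.009]
ft_force: [-0.6, -0.3, -0.9]
grip_width: 0.801
grip_force: 0.0
```

Emit:
jog_arm:
  increments:
    - {"tx":0,"ty":0,"tz":0,"wx":0,"wy":0,"wz":0,"gripper":0.6}
    - {"tx":0,"ty":0,"tz":0,"wx":0,"wy":0,"wz":0,"gripper":0.45}
    - {"tx":0,"ty":0,"tz":0,"wx":0,"wy":0,"wz":0,"gripper":0.2}
    - {"tx":0,"ty":0,"tz":0,"wx":0,"wy":0,"wz":0,"gripper":0.2}
    - {"tx":0,"ty":0,"tz":0,"wx":0,"wy":0,"wz":0,"gripper":0.2}

```text
time: 8.35
position: [0.4996, 0.1556, 0.1825]
tool_rot: [-3.135, -0.205, -0.003]
ft_force: [-0.1, 1.7, 1.8]
grip_width: 0.509
grip_force: 1.0
```

```bash
python3 - <<'E'
from h import *
plan((.498,.16,.23,-82),(.66,.183,.23,-82))
E
```

```text
now 8.35 [  0.4996   0.1556   0.1825 -82.5087] F [-0.1  1.7  1.8] w 0.509 1.0 q7 -1.88
tx -1 ty -5 tz -47 wz -0.009
tx 164 ty -0 tz -0 wz 0.000
```

Emit:
jog_arm:
  increments:
    - {"tx":0,"ty":-3,"tz":0,"wx":0,"wy":0,"wz":-0.01,"gripper":0.2}
    - {"tx":0,"ty":-4,"tz":0,"wx":0,"wy":0,"wz":-0.01,"gripper":0.2}
    - {"tx":0,"ty":-4,"tz":0,"wx":0,"wy":0,"wz":-0.01,"gripper":0.2}
    - {"tx":0,"ty":-4,"tz":0,"wx":0,"wy":0,"wz":-0.01,"gripper":0.2}
    - {"tx":0,"ty":-4,"tz":0,"wx":0,"wy":0,"wz":-0.01,"gripper":0.2}
  grip_force: 30

```text
time: 8.77
position: [0.499, 0.1592, 0.1821]
tool_rot: [3.134, 0.221, 0.002]
ft_force: [-0.1, 0.0, 4.4]
grip_width: 0.411
grip_force: 29.6
```

Emit:
jog_arm:
  increments:
    - {"tx":0,"ty":0,"tz":-10,"wx":0,"wy":0,"wz":0,"gripper":0.2}
    - {"tx":0,"ty":0,"tz":-20,"wx":0,"wy":0,"wz":0,"gripper":0.2}
    - {"tx":0,"ty":0,"tz":-30,"wx":0,"wy":0,"wz":0,"gripper":0.2}
    - {"tx":0,"ty":0,"tz":-40,"wx":0,"wy":0,"wz":0,"gripper":0.2}
    - {"tx":0,"ty":0,"tz":-48,"wx":0,"wy":0,"wz":0,"gripper":0.2}

```text
time: 9.18
position: [0.4987, 0.1594, 0.2309]
tool_rot: [-3.134, -0.221, -0.001]
ft_force: [0.5, 0.8, -2.7]
grip_width: 0.411
grip_force: 29.6
```

```bash
python3 - <<'E'
from h import *
w=save('wrist','w4');b=save('scene','sc4')
plan((.66,.183,.231,-82))
cv2.imwrite('pics/c4.png',np.hstack([cv2.resize(w['color'],(480,300)),cv2.resize(b['color'][140:220,330:415],(319,300),interpolation=cv2.INTER_CUBIC)]))
E
```

```text
now 9.28 [  0.4995   0.1596   0.2314 -81.9366] F [ 1.   0.1 -2.9] w 0.413 29.6 q7 -1.85
tx 162 ty -1 tz 0 wz 0.001
```

View pics/c4.png

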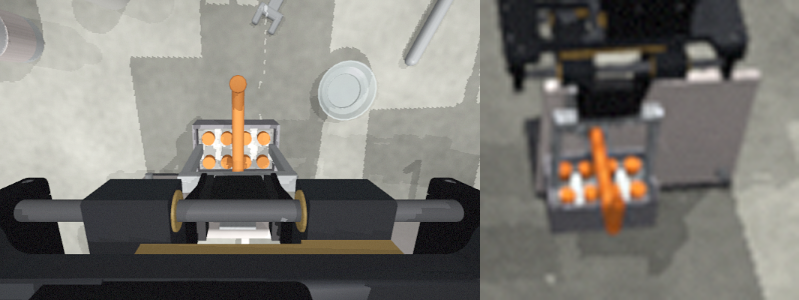

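The carrier is held upright. In the wrist inset the orange pin at (238,83) is clear through the window, and the force shows its weight. Next I'll slide it off along the arm.

Emit:
jog_arm:
  increments:
    - {"tx":8,"ty":0,"tz":0,"wx":0,"wy":0,"wz":0,"gripper":0.2}
    - {"tx":20,"ty":0,"tz":0,"wx":0,"wy":0,"wz":0,"gripper":0.2}
    - {"tx":35,"ty":0,"tz":0,"wx":0,"wy":0,"wz":0,"gripper":0.2}
    - {"tx":50,"ty":0,"tz":0,"wx":0,"wy":0,"wz":0,"gripper":0.2}
    - {"tx":65,"ty":0,"tz":0,"wx":0,"wy":0,"wz":0,"gripper":0.2}

```text
time: 9.7
position: [0.5638, 0.168, 0.2284]
tool_rot: [3.134, 0.22, -0.002]
ft_force: [0.5, 0.6, -1.4]
grip_width: 0.411
grip_force: 29.6
```

Emit:
jog_arm:
  increments:
    - {"tx":15,"ty":0,"tz":0,"wx":0,"wy":0,"wz":0,"gripper":0.2}
    - {"tx":30,"ty":0,"tz":0,"wx":0,"wy":0,"wz":0,"gripper":0.2}
    - {"tx":45,"ty":0,"tz":0,"wx":0,"wy":0,"wz":0,"gripper":0.2}
    - {"tx":58,"ty":0,"tz":0,"wx":0,"wy":0,"wz":0,"gripper":0.2}
    - {"tx":65,"ty":0,"tz":0,"wx":0,"wy":0,"wz":0,"gripper":0.2}

```text
time: 10.12
position: [0.6288, 0.177, 0.2277]
tool_rot: [-3.134, -0.219, 0.002]
ft_force: [0.6, -0.2, -2.0]
grip_width: 0.417
grip_force: 29.6
```

```bash
python3 - <<'E'
from h import *
plan((.62,.04,.231,-82),(.612,-.10,.231,-80.4),(.610,-.2035,.231,-80.4))
E
```

```text
now 10.12 [  0.6288   0.177    0.2277 -81.9968] F [ 0.6 -0.2 -2. ] w 0.417 29.6 q7 -1.95
tx -28 ty 134 tz -3 wz 0.000
tx -27 ty 138 tz -0 wz -0.028
tx -19 ty 102 tz -0 wz 0.000
```

Emit:
jog_arm:
  increments:
    - {"tx":-2,"ty":10,"tz":-2,"wx":0,"wy":0,"wz":0,"gripper":0.2}
    - {"tx":-7,"ty":35,"tz":-3,"wx":0,"wy":0,"wz":0,"gripper":0.2}
    - {"tx":-14,"ty":67,"tz":-3,"wx":0,"wy":0,"wz":0,"gripper":0.2}
    - {"tx":-21,"ty":100,"tz":-3,"wx":0,"wy":0,"wz":0,"gripper":0.2}
    - {"tx":-28,"ty":134,"tz":-3,"wx":0,"wy":0,"wz":0,"gripper":0.2}

```text
time: 10.53
position: [0.6172, 0.0392, 0.2323]
tool_rot: [3.133, 0.222, -0.002]
ft_force: [0.9, 0.8, -1.8]
grip_width: 0.414
grip_force: 29.6
```

Emit:
jog_arm:
  increments:
    - {"tx":-6,"ty":32,"tz":0,"wx":0,"wy":0,"wz":-0.006,"gripper":0.2}
    - {"tx":-12,"ty":62,"tz":0,"wx":0,"wy":0,"wz":-0.012,"gripper":0.2}
    - {"tx":-18,"ty":90,"tz":0,"wx":0,"wy":0,"wz":-0.018,"gripper":0.2}
    - {"tx":-23,"ty":116,"tz":0,"wx":0,"wy":0,"wz":-0.024,"gripper":0.2}
    - {"tx":-27,"ty":138,"tz":0,"wx":0,"wy":0,"wz":-0.028,"gripper":0.2}

```text
time: 10.95
position: [0.6095, -0.1032, 0.2324]
tool_rot: [3.129, 0.261, -0.002]
ft_force: [0.1, 0.4, -2.0]
grip_width: 0.413
grip_force: 29.6
```

Emit:
jog_arm:
  increments:
    - {"tx":-5,"ty":25,"tz":0,"wx":0,"wy":0,"wz":0,"gripper":0.2}
    - {"tx":-10,"ty":50,"tz":0,"wx":0,"wy":0,"wz":0,"gripper":0.2}
    - {"tx":-14,"ty":75,"tz":0,"wx":0,"wy":0,"wz":0,"gripper":0.2}
    - {"tx":-18,"ty":95,"tz":0,"wx":0,"wy":0,"wz":0,"gripper":0.2}
    - {"tx":-19,"ty":102,"tz":0,"wx":0,"wy":0,"wz":0,"gripper":0.2}

```text
time: 11.37
position: [0.6074, -0.2092, 0.232]
tool_rot: [3.129, 0.254, -0.004]
ft_force: [-0.6, -1.8, -2.2]
grip_width: 0.412
grip_force: 29.6
```

```bash
python3 - <<'E'
from h import *
w=save('wrist','w5');b=save('scene','sc5')
plan((.610,-.2035,.231,-80.4),(.4946,-.2229,.231,-80.4))
P=[[.5518,-.2132,.2]]
print(proj(w,P).round(),proj(b,P).round())
cv2.imwrite('pics/c5.png',np.hstack([cv2.resize(w['color'],(480,300)),cv2.resize(b['color'][130:210,215:300],(319,300),interpolation=cv2.INTER_CUBIC)]))
E
```

```text
now 11.47 [  0.6083  -0.2056   0.2321 -80.5522] F [ 0.4  0.6 -2.9] w 0.415 29.6 q7 -1.28
tx 2 ty -2 tz 1 wz -0.003
tx -117 ty -0 tz -0 wz 0.000
[[312. 303.]] [[245. 182.]]
```

View pics/c5.png

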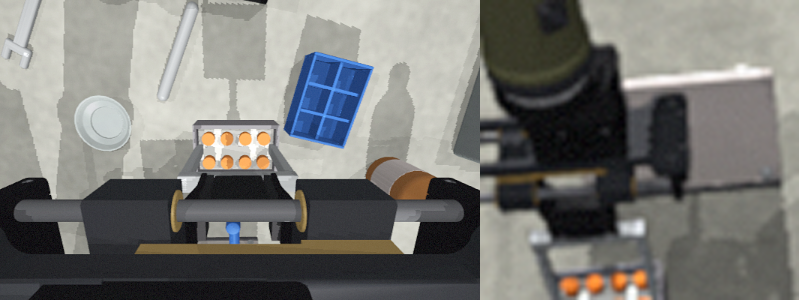

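The blue pin is lined up with the window, at (233,230) in the left inset as predicted. I'll thread the carrier on.

Emit:
jog_arm:
  increments:
    - {"tx":-8,"ty":-2,"tz":0,"wx":0,"wy":0,"wz":0,"gripper":0.2}
    - {"tx":-20,"ty":-2,"tz":0,"wx":0,"wy":0,"wz":0,"gripper":0.2}
    - {"tx":-32,"ty":-2,"tz":0,"wx":0,"wy":0,"wz":0,"gripper":0.2}
    - {"tx":-44,"ty":-2,"tz":0,"wx":0,"wy":0,"wz":0,"gripper":0.2}
    - {"tx":-56,"ty":-2,"tz":0,"wx":0,"wy":0,"wz":0,"gripper":0.2}

```text
time: 11.88
position: [0.5531, -0.2075, 0.2326]
tool_rot: [-3.129, -0.271, 0.0]
ft_force: [0.1, 0.2, -2.0]
grip_width: 0.413
grip_force: 29.6
```

Emit:
jog_arm:
  increments:
    - {"tx":-13,"ty":0,"tz":0,"wx":0,"wy":0,"wz":0,"gripper":0.2}
    - {"tx":-27,"ty":0,"tz":0,"wx":0,"wy":0,"wz":0,"gripper":0.2}
    - {"tx":-40,"ty":0,"tz":0,"wx":0,"wy":0,"wz":0,"gripper":0.2}
    - {"tx":-52,"ty":0,"tz":0,"wx":0,"wy":0,"wz":0,"gripper":0.2}
    - {"tx":-59,"ty":0,"tz":0,"wx":0,"wy":0,"wz":0,"gripper":0.2}

```text
time: 12.3
position: [0.4942, -0.2183, 0.2326]
tool_rot: [3.13, 0.269, -0.002]
ft_force: [-0.3, -0.7, -2.3]
grip_width: 0.414
grip_force: 29.6
```

```bash
python3 - <<'E'
from h import *
w=save('wrist','w6')
plan((.4946,-.2229,.183,-80.4))
for t in['carrier_grip','hook_spare_pin']:print(t,vision.spot_in('wrist',t)[:2])
print(proj(w,[[.5518,-.2132,.2]]))
E
```

```text
now 12.35 [  0.4936  -0.2191   0.2327 -80.2351] F [-1.8  0.  -2.3] w 0.417 29.6 q7 -1.09
tx 0 ty 4 tz 50 wz 0.003
carrier_grip [{'bbox': [239.6, 158.9, 397.0, 265.7], 'conf': 0.74}, {'bbox': [213.4, 1.6, 236.4, 29.1], 'conf': 0.51}]
hook_spare_pin [{'bbox': [314.8, 128.4, 337.0, 303.4], 'conf': 0.89}]
[[327.2969368  137.69442517]]
```

Emit:
jog_arm:
  increments:
    - {"tx":0,"ty":4,"tz":8,"wx":0,"wy":0,"wz":0,"gripper":0.2}
    - {"tx":0,"ty":4,"tz":20,"wx":0,"wy":0,"wz":0,"gripper":0.2}
    - {"tx":0,"ty":4,"tz":32,"wx":0,"wy":0,"wz":0,"gripper":0.2}
    - {"tx":0,"ty":4,"tz":42,"wx":0,"wy":0,"wz":0,"gripper":0.2}
    - {"tx":0,"ty":4,"tz":47,"wx":0,"wy":0,"wz":0,"gripper":0.2}

```text
time: 12.87
position: [0.4952, -0.2238, 0.1826]
tool_rot: [-3.128, -0.265, 0.005]
ft_force: [-0.6, 0.2, -2.9]
grip_width: 0.419
grip_force: 29.6
```

Emit:
jog_arm:
  increments:
    - {"tx":0,"ty":0,"tz":1,"wx":0,"wy":0,"wz":0,"gripper":0.2}
    - {"tx":0,"ty":0,"tz":2,"wx":0,"wy":0,"wz":0,"gripper":0.2}
    - {"tx":0,"ty":0,"tz":3,"wx":0,"wy":0,"wz":0,"gripper":0.2}
    - {"tx":0,"ty":0,"tz":3,"wx":0,"wy":0,"wz":0,"gripper":0.2}
    - {"tx":0,"ty":0,"tz":3,"wx":0,"wy":0,"wz":0,"gripper":0.2}

```text
time: 13.28
position: [0.4965, -0.2247, 0.1829]
tool_rot: [3.13, 0.265, 0.001]
ft_force: [0.3, 0.2, -3.7]
grip_width: 0.412
grip_force: 29.6
```

Emit:
jog_arm:
  increments:
    - {"tx":0,"ty":0,"tz":1,"wx":0,"wy":0,"wz":0,"gripper":0.2}
    - {"tx":0,"ty":0,"tz":1,"wx":0,"wy":0,"wz":0,"gripper":0.2}
    - {"tx":0,"ty":0,"tz":2,"wx":0,"wy":0,"wz":0,"gripper":0.2}
    - {"tx":0,"ty":0,"tz":2,"wx":0,"wy":0,"wz":0,"gripper":0.2}
    - {"tx":0,"ty":0,"tz":2,"wx":0,"wy":0,"wz":0,"gripper":0.2}

```text
time: 13.7
position: [0.4968, -0.2248, 0.182]
tool_rot: [3.129, 0.265, 0.002]
ft_force: [-0.9, 0.5, 5.9]
grip_width: 0.414
grip_force: 29.7
```

Emit:
jog_arm:
  increments:
    - {"tx":0,"ty":0,"tz":-1,"wx":0,"wy":0,"wz":0,"gripper":0.42}
    - {"tx":0,"ty":0,"tz":-1,"wx":0,"wy":0,"wz":0,"gripper":0.46}
    - {"tx":0,"ty":0,"tz":-1,"wx":0,"wy":0,"wz":0,"gripper":0.5}
    - {"tx":0,"ty":0,"tz":-1,"wx":0,"wy":0,"wz":0,"gripper":0.6}
    - {"tx":0,"ty":0,"tz":-1,"wx":0,"wy":0,"wz":0,"gripper":0.7}
  grip_force: 10

```text
time: 14.12
position: [0.4963, -0.2246, 0.1814]
tool_rot: [-3.13, -0.265, 0.0]
ft_force: [-0.1, 0.3, 0.1]
grip_width: 0.573
grip_force: 0.0
```

Emit:
jog_arm:
  increments:
    - {"tx":0,"ty":0,"tz":0,"wx":0,"wy":0,"wz":0,"gripper":0.7}
    - {"tx":0,"ty":0,"tz":-5,"wx":0,"wy":0,"wz":0,"gripper":0.7}
    - {"tx":0,"ty":0,"tz":-25,"wx":0,"wy":0,"wz":0,"gripper":0.7}
    - {"tx":0,"ty":0,"tz":-55,"wx":0,"wy":0,"wz":0,"gripper":0.7}
    - {"tx":0,"ty":0,"tz":-85,"wx":0,"wy":0,"wz":0,"gripper":0.7}

```text
time: 14.53
position: [0.4957, -0.2243, 0.2672]
tool_rot: [-3.129, -0.265, 0.002]
ft_force: [1.0, 0.1, -0.8]
grip_width: 0.698
grip_force: 0.0
```

```bash
python3 - <<'E'
from h import *
w=save('wrist','w7')
plan((.530,-.03,.268,-82),(.571,.168,.265,-82))
for t in['carrier_grip','hook_spare_pin']:print(t,vision.spot_in('wrist',t)[:2])
E
```

```text
now 14.58 [  0.4989  -0.2254   0.2743 -80.3269] F [ 1.8 -1.5  4.4] w 0.699 0.0 q7 -1.08
tx 63 ty -187 tz 6 wz 0.029
tx 68 ty -190 tz 3 wz 0.000
carrier_grip [{'bbox': [202.4, 125.6, 359.0, 322.4], 'conf': 0.71}, {'bbox': [264.9, 149.8, 374.3, 227.5], 'conf': 0.66}]
hook_spare_pin [{'bbox': [306.0, 126.4, 330.3, 263.5], 'conf': 0.86}]
```

View pics/w7.png

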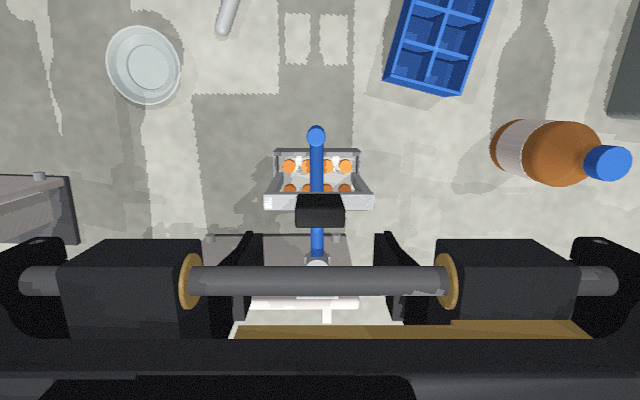

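The carrier hangs level and centred on the blue arm, grip block at (320,210) and pin at (316,135). On to the orange pin.

Emit:
jog_arm:
  increments:
    - {"tx":10,"ty":-30,"tz":0,"wx":0,"wy":0,"wz":0.01,"gripper":0.55}
    - {"tx":24,"ty":-70,"tz":2,"wx":0,"wy":0,"wz":0.02,"gripper":0.55}
    - {"tx":37,"ty":-110,"tz":4,"wx":0,"wy":0,"wz":0.03,"gripper":0.55}
    - {"tx":50,"ty":-149,"tz":6,"wx":0,"wy":0,"wz":0.03,"gripper":0.55}
    - {"tx":63,"ty":-187,"tz":6,"wx":0,"wy":0,"wz":0.03,"gripper":0.55}

```text
time: 15.1
position: [0.5261, -0.0278, 0.2594]
tool_rot: [3.134, 0.217, -0.003]
ft_force: [0.9, 0.1, 0.3]
grip_width: 0.555
grip_force: 0.0
```

Emit:
jog_arm:
  increments:
    - {"tx":14,"ty":-38,"tz":0,"wx":0,"wy":0,"wz":0,"gripper":0.55}
    - {"tx":28,"ty":-76,"tz":1,"wx":0,"wy":0,"wz":0,"gripper":0.55}
    - {"tx":42,"ty":-114,"tz":2,"wx":0,"wy":0,"wz":0,"gripper":0.55}
    - {"tx":56,"ty":-152,"tz":3,"wx":0,"wy":0,"wz":0,"gripper":0.55}
    - {"tx":68,"ty":-190,"tz":3,"wx":0,"wy":0,"wz":0,"gripper":0.55}

```text
time: 15.52
position: [0.5679, 0.1692, 0.2563]
tool_rot: [3.134, 0.217, -0.002]
ft_force: [1.1, -0.5, 0.3]
grip_width: 0.547
grip_force: 0.0
```

Emit:
jog_arm:
  increments:
    - {"tx":0,"ty":0,"tz":0,"wx":0,"wy":0,"wz":0,"gripper":0.55}
    - {"tx":0,"ty":0,"tz":0,"wx":0,"wy":0,"wz":0,"gripper":0.55}
    - {"tx":0,"ty":0,"tz":0,"wx":0,"wy":0,"wz":0,"gripper":0.55}
    - {"tx":0,"ty":0,"tz":0,"wx":0,"wy":0,"wz":0,"gripper":0.55}
    - {"tx":0,"ty":0,"tz":0,"wx":0,"wy":0,"wz":0,"gripper":0.55}

```text
time: 15.93
position: [0.5684, 0.1656, 0.2572]
tool_rot: [3.133, 0.213, -0.001]
ft_force: [0.7, -0.2, 0.2]
grip_width: 0.55
grip_force: 0.0
```

```bash
python3 - <<'E'
from h import *
w=save('wrist','w8')
plan((.571,.169,.177,-82))
print(proj(w,[[.5715,.1697,.2],[.454,.1537,.172]]))
for t in['hook_full_pin']:print(t,vision.spot_in('wrist',t)[:2])
hsv=cv2.cvtColor(w['color'],cv2.COLOR_BGR2HSV);m=cv2.inRange(hsv,(5,150,90),(20,255,255))[150:265,280:360]
ys,xs=np.nonzero(m);print(ys.min()+150,[(r+150,xs[ys==r].min()+280,xs[ys==r].max()+280) for r in range(ys.min(),ys.max(),4) if (ys==r).any()])
E
```

```text
now 15.98 [  0.5684   0.1657   0.2574 -82.2348] F [-0.1 -0.2 -0.7] w 0.548 0.0 q7 -1.94
tx 3 ty -3 tz 80 wz -0.004
[[313.87926235 210.86735951]
 [314.72450213 326.20121959]]
hook_full_pin [{'bbox': [303.3, 188.5, 327.6, 324.3], 'conf': 0.91}]
190 [(190, np.int64(313), np.int64(313)), (194, np.int64(306), np.int64(319)), (198, np.int64(305), np.int64(320)), (202, np.int64(305), np.int64(320)), (206, np.int64(304), np.int64(320)), (210, np.int64(303), np.int64(321)), (214, np.int64(304), np.int64(320)), (218, np.int64(307), np.int64(319)), (222, np.int64(307), np.int64(319)), (226, np.int64(307), np.int64(319)), (230, np.int64(307), np.int64(319)), (234, np.int64(307), np.int64(319)), (238, np.int64(307), np.int64(319)), (242, np.int64(307), np.int64(319)), (246, np.int64(307), np.int64(319)), (250, np.int64(307), np.int64(319)), (254, np.int64(307), np.int64(319)), (258, np.int64(307), np.int64(319)), (262, np.int64(307), np.int64(319))]
```

Emit:
jog_arm:
  increments:
    - {"tx":3,"ty":-4,"tz":20,"wx":0,"wy":0,"wz":0,"gripper":0.55}
    - {"tx":3,"ty":-4,"tz":50,"wx":0,"wy":0,"wz":0,"gripper":0.55}
    - {"tx":3,"ty":-4,"tz":73,"wx":0,"wy":0,"wz":0,"gripper":0.55}
    - {"tx":3,"ty":-4,"tz":80,"wx":0,"wy":0,"wz":0,"gripper":0.55}
    - {"tx":3,"ty":-4,"tz":80,"wx":0,"wy":0,"wz":0,"gripper":0.4}
  grip_force: 15

```text
time: 16.45
position: [0.5694, 0.1707, 0.1757]
tool_rot: [3.133, 0.216, -0.006]
ft_force: [-0.5, 0.8, 0.1]
grip_width: 0.523
grip_force: 0.0
```

Emit:
jog_arm:
  increments:
    - {"tx":0,"ty":0,"tz":0,"wx":0,"wy":0,"wz":0,"gripper":0}
    - {"tx":0,"ty":0,"tz":0,"wx":0,"wy":0,"wz":0,"gripper":0}
    - {"tx":0,"ty":0,"tz":0,"wx":0,"wy":0,"wz":0,"gripper":0}
    - {"tx":0,"ty":0,"tz":0,"wx":0,"wy":0,"wz":0,"gripper":0}
    - {"tx":0,"ty":0,"tz":0,"wx":0,"wy":0,"wz":0,"gripper":0}

```text
time: 16.87
position: [0.571, 0.1723, 0.1785]
tool_rot: [3.134, 0.218, 0.003]
ft_force: [0.2, 0.0, 0.8]
grip_width: 0.182
grip_force: 0.5
```

Emit:
jog_arm:
  increments:
    - {"tx":0,"ty":0,"tz":0,"wx":0,"wy":0,"wz":0,"gripper":0}
    - {"tx":0,"ty":0,"tz":0,"wx":0,"wy":0,"wz":0,"gripper":0}
    - {"tx":0,"ty":0,"tz":0,"wx":0,"wy":0,"wz":0,"gripper":0}
    - {"tx":0,"ty":0,"tz":0,"wx":0,"wy":0,"wz":0,"gripper":0}
    - {"tx":0,"ty":0,"tz":0,"wx":0,"wy":0,"wz":0,"gripper":0}

```text
time: 17.28
position: [0.571, 0.1722, 0.1783]
tool_rot: [3.134, 0.218, 0.002]
ft_force: [0.0, -1.1, 4.7]
grip_width: 0.15
grip_force: 15.0
```

```bash
python3 - <<'E'
from h import *
plan()
s=ctrl.get_state(); h=np.array([.4535,.1535]); d=s['position'][:2]-h; a=np.degrees(np.arctan2(d[1],d[0])); print(np.linalg.norm(d),a)
arc(h,.12,a,98,1,15)
E
```

```text
now 17.28 [  0.571    0.1722   0.1783 -82.0584] F [ 0.  -1.1  4.7] w 0.15 15.0 q7 -1.98
0.11902929954735667 9.056826957296286
0 tx 0.1 ty -12.4 wz -0.103
0 tx -2.1 ty -24.6 wz -0.207
0 tx -5.5 ty -36.6 wz -0.310
0 tx -10.1 ty -48.1 wz -0.414
0 tx -15.9 ty -59.1 wz -0.517
1 tx -0.9 ty -12.4 wz -0.103
1 tx -3.0 ty -24.6 wz -0.207
1 tx -6.4 ty -36.5 wz -0.310
1 tx -11.1 ty -48.1 wz -0.414
1 tx -16.9 ty -59.0 wz -0.517
2 tx -0.9 ty -12.4 wz -0.103
2 tx -3.0 ty -24.6 wz -0.207
2 tx -6.4 ty -36.5 wz -0.310
2 tx -11.1 ty -48.1 wz -0.414
2 tx -16.9 ty -59.0 wz -0.517
```

Emit:
jog_arm:
  increments:
    - {"tx":-0.2,"ty":-12.4,"tz":0,"wx":0,"wy":0,"wz":-0.1,"gripper":0}
    - {"tx":-2.3,"ty":-24.6,"tz":0,"wx":0,"wy":0,"wz":-0.2,"gripper":0}
    - {"tx":-5.7,"ty":-36.6,"tz":0,"wx":0,"wy":0,"wz":-0.31,"gripper":0}
    - {"tx":-10.3,"ty":-48.1,"tz":0,"wx":0,"wy":0,"wz":-0.41,"gripper":0}
    - {"tx":-16.1,"ty":-59.1,"tz":0,"wx":0,"wy":0,"wz":-0.517,"gripper":0}

```text
time: 17.7
position: [0.5464, 0.2288, 0.1782]
tool_rot: [2.971, 1.018, 0.0]
ft_force: [-2.4, -3.2, 5.4]
grip_width: 0.155
grip_force: 15.0
```

Emit:
jog_arm:
  increments:
    - {"tx":-0.9,"ty":-12.4,"tz":0,"wx":0,"wy":0,"wz":-0.1,"gripper":0}
    - {"tx":-3,"ty":-24.6,"tz":0,"wx":0,"wy":0,"wz":-0.2,"gripper":0}
    - {"tx":-6.4,"ty":-36.5,"tz":0,"wx":0,"wy":0,"wz":-0.31,"gripper":0}
    - {"tx":-11.1,"ty":-48.1,"tz":0,"wx":0,"wy":0,"wz":-0.41,"gripper":0}
    - {"tx":-16.9,"ty":-59,"tz":0,"wx":0,"wy":0,"wz":-0.517,"gripper":0}

```text
time: 18.12
position: [0.4972, 0.2656, 0.1782]
tool_rot: [2.612, 1.745, 0.002]
ft_force: [1.5, -1.1, 6.7]
grip_width: 0.158
grip_force: 15.0
```

```bash
python3 - <<'E'
from h import *
plan()
s=ctrl.get_state(); h=np.array([.4535,.1535]); d=s['position'][:2]-h; a=np.degrees(np.arctan2(d[1],d[0])); print(np.linalg.norm(d),a)
arc(h,.12,a,98.5,1,5)
E
```

```text
now 18.12 [  0.4972   0.2656   0.1782 -22.5182] F [ 1.5 -1.1  6.7] w 0.158 15.0 q7 -1.2
0.12027267017559334 68.70117805122779
0 tx -1.2 ty -12.4 wz -0.104
0 tx -3.4 ty -24.7 wz -0.208
0 tx -6.9 ty -36.7 wz -0.312
0 tx -11.5 ty -48.3 wz -0.416
0 tx -17.4 ty -59.3 wz -0.520
```

Emit:
jog_arm:
  increments:
    - {"tx":-1.1,"ty":-12.4,"tz":0,"wx":0,"wy":0,"wz":-0.1,"gripper":0}
    - {"tx":-3.3,"ty":-24.7,"tz":0,"wx":0,"wy":0,"wz":-0.21,"gripper":0}
    - {"tx":-6.8,"ty":-36.7,"tz":0,"wx":0,"wy":0,"wz":-0.31,"gripper":0}
    - {"tx":-11.4,"ty":-48.3,"tz":0,"wx":0,"wy":0,"wz":-0.41,"gripper":0}
    - {"tx":-17.2,"ty":-59.3,"tz":0,"wx":0,"wy":0,"wz":-0.51,"gripper":0}

```text
time: 18.53
position: [0.4358, 0.2732, 0.1782]
tool_rot: [-2.087, -2.348, -0.004]
ft_force: [1.2, -1.5, 7.2]
grip_width: 0.153
grip_force: 15.0
```

Emit:
jog_arm:
  increments:
    - {"tx":0,"ty":-1,"tz":0,"wx":0,"wy":0,"wz":0,"gripper":0}
    - {"tx":0,"ty":-2,"tz":0,"wx":0,"wy":0,"wz":0,"gripper":0}
    - {"tx":0,"ty":-3,"tz":0,"wx":0,"wy":0,"wz":0,"gripper":0}
    - {"tx":0,"ty":-3,"tz":0,"wx":0,"wy":0,"wz":0,"gripper":0}
    - {"tx":0,"ty":-3,"tz":0,"wx":0,"wy":0,"wz":0,"gripper":0}

```text
time: 18.95
position: [0.4356, 0.2732, 0.1784]
tool_rot: [2.093, 2.34, 0.012]
ft_force: [7.3, 2.2, -0.7]
grip_width: 0.154
grip_force: 15.2
```

```bash
python3 - <<'E'
from h import *
plan()
s=ctrl.get_state(); h=np.array([.4535,.1535]); d=s['position'][:2]-h; a=np.degrees(np.arctan2(d[1],d[0])); print(np.linalg.norm(d),a)
E
```

```text
now 18.95 [0.4356 0.2732 0.1784 6.3921] F [ 7.3  2.2 -0.7] w 0.154 15.2 q7 -0.71
0.12104320232165124 98.49167489295112
```

Emit:
jog_arm:
  increments:
    - {"tx":0,"ty":3,"tz":0,"wx":0,"wy":0,"wz":0,"gripper":0.5}
    - {"tx":0,"ty":3,"tz":0,"wx":0,"wy":0,"wz":0,"gripper":0.5}
    - {"tx":0,"ty":3,"tz":0,"wx":0,"wy":0,"wz":0,"gripper":0.5}
    - {"tx":0,"ty":3,"tz":-10,"wx":0,"wy":0,"wz":0,"gripper":0.5}
    - {"tx":0,"ty":3,"tz":-50,"wx":0,"wy":0,"wz":0,"gripper":0.5}

```text
time: 19.37
position: [0.4322, 0.2696, 0.2234]
tool_rot: [-2.089, -2.339, 0.015]
ft_force: [0.2, 0.0, 0.6]
grip_width: 0.441
grip_force: 0.0
```

Emit:
jog_arm:
  increments:
    - {"tx":40,"ty":3,"tz":-20,"wx":0,"wy":0,"wz":0,"gripper":0.5}
    - {"tx":75,"ty":5,"tz":-50,"wx":0,"wy":0,"wz":0,"gripper":0.5}
    - {"tx":110,"ty":10,"tz":-60,"wx":0,"wy":0,"wz":0,"gripper":0.5}
    - {"tx":140,"ty":10,"tz":-60,"wx":0,"wy":0,"wz":0,"gripper":0.5}
    - {"tx":140,"ty":10,"tz":-60,"wx":0,"wy":0,"wz":0,"gripper":0.5}

```text
time: 19.78
position: [0.4247, 0.4206, 0.289]
tool_rot: [-2.076, -2.35, -0.005]
ft_force: [-2.2, -0.3, -0.2]
grip_width: 0.501
grip_force: 0.0
```

```bash
python3 - <<'E'
from h import *
a=save('top','top9');b=save('scene','sc9')
plan()
cv2.imwrite('pics/c9.png',np.vstack([cv2.resize(a['color'][140:320,190:520],(600,327),interpolation=cv2.INTER_CUBIC),cv2.resize(b['color'][135:275,150:490],(600,247),interpolation=cv2.INTER_CUBIC)]))
print(proj(a,[[.4356,.2722,.2],[.5518,-.2132,.2]]).round(1).tolist())
E
```

```text
now 19.88 [0.4277 0.4145 0.2878 6.7353] F [ 0.4  0.7 -0.2] w 0.501 0.0 q7 -0.98
[[225.3, 255.5], [409.6, 209.2]]
```

View pics/c9.png

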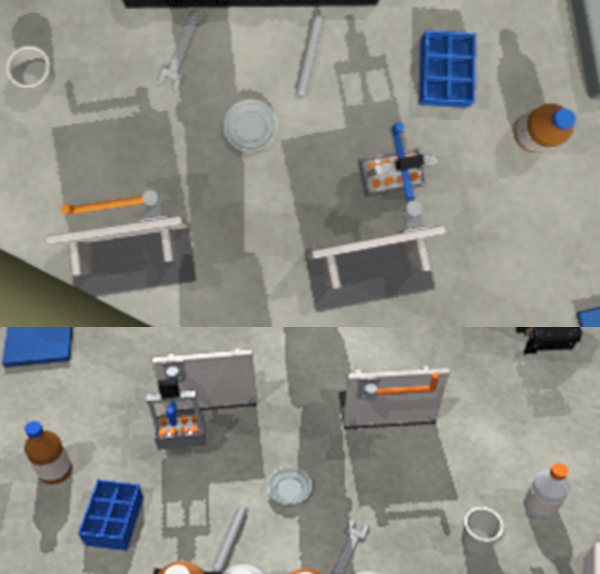

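The final picture shows three things:
- The orange arm is folded parallel to its panel, pin at (66,209) and hinge at (150,198).
- The carrier hangs level on the blue arm, pin at (398,128), right where a straight-out arm should be.
- The bystanders haven't moved and the gripper is clear.

```bash
python3 -c "
from bench import ctrl
print(ctrl.close_job())"
```

```text
the job is handed in; nothing more can be done
None
```

I handed the job in at about 20 s: the blue hook is out with the carrier hanging upright on it, the orange hook is folded against its panel, and the other things on the bench are where they were.

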